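# Walk the guide batten up to the plaster slab

### The arm

A 6-joint arm with a two-finger parallel gripper is mounted at the origin on the work surface. World frame = base frame: x ahead of the robot, y to its left, z up, the work surface at z = 0. Lengths are in m, angles in rad, forces in N, time in s.
With the tool pointing down it reaches from about 0.275 to 0.775 m from the base axis. Payload 14.6 kg.
Tool frame: the origin (TCP) lies at the very end of the fingers, on their centre line; the grasp point (between the pads) lies 19 mm behind it; z points along the fingers, y is the direction in which the jaws open and shut (so a half turn about z gives the same grasp; the last joint's range is limited). The gripper opens to 85 mm and grips with 20 to 120 N. Pads are 22 mm wide; open, the fingers measure 114 mm over their backs; the gripper's body (76 mm by 85 mm) begins 54 mm behind the grasp point. The pads swing forward as they close: fully open they stand 13 mm farther back than shut.
Start: joints at [-1.306, 0.263, -0.048, 1.259, 0, 1.415], TCP at [0.214, -0.479, 0.2] pointing down, gripper open.
Joint ranges: [-2.65, 2.65], [-0.89, 1.7], [-1.18, 1.37], [-2.13, 2.11], [-1.35, 1.29], [-3.14, 3.14]. Speed limits (rad/s): [1.89, 1.89, 2.57, 2.79, 3.14, 3.14].

### API

Orientations are given as [roll, pitch, yaw] about the fixed x, y, z axes, in that order (R = Rz(yaw) Ry(pitch) Rx(roll)).
In Python, from cell import robot gives the robot as it stands. Calls block until the motion is done:
- robot.reach(position, orientation): joint-space move of the TCP to a pose.
- robot.line_to(position, feed=0.15, rotation=None, force_limit=None): straight line of the TCP; rotation=None keeps the orientation; feed is the mean speed in m/s. With force_limit (N) it stops when the force on the tool has changed by that much, and returns True; else False.
- robot.move_j(angles): joint-space move.
- robot.command_gripper(opening, f_grip=None): opening from 0.0 (shut) to 1.0 (fully open); f_grip is the grip in N (None keeps the last); returns when the fingers have stopped.
- robot.hold(seconds).
- robot.solve_ik(position, orientation): joint angles nearest the present ones, or None.
- robot.get_obs(): the state.
- robot.camera(name): name is "scene" or "top" or "wrist"; returns a dict with "img" (400x640x3 uint8, red, green, blue), "intrinsics" (3x3 intrinsics, pixels), "eye" and "rotation" of the camera in the world. Camera axes: x right, y down, z forward; pixel columns grow to the right and rows downward; lengths in m; the calibration is good to about 2 mm. A picture is of the moment at which its call begins. There is no depth.
A pose or a line that the arm cannot do raises robot.IKError and nothing moves.
- robot.sign_off(): hands the job in, once; it reports no verdict.
The state is a dict: "time": time; "joints": joint angles; "dq": joint speeds; "tau": joint torques, N m; "position": TCP position; "tcp_rot": TCP orientation; "wrist_force": force on the tool from outside, world axes, zero at the start; "ft_torque": the same for the moment, N m; "opening": opening from 0.0 (shut) to 1.0 (fully open).
Only numpy, scipy, OpenCV 4.12 (cv2) and the standard library are available. Lean on these libraries where they do the work, as an engineer would, in place of code of your own. Each camera call takes 0.05 s, during which the arm holds its last target.

### The job

Walk the longer of the two wooden battens across to the plaster slab beside it, end by end, keeping it down on the bench: first swing its rounded end in to within a finger's width of the slab's long edge while its square end stays where it is, then swing the square end in about the rounded end, so that the batten lies close alongside that edge, ready as a rolling guide. Leave the shorter batten and the clay bird on the slab undisturbed.

Things in the scene. Friction and masses are not known exactly. Their poses are not given: they have to be found in the camera images.
- batten: The longer wooden batten, loose, 260 long x 28 wide x 45 high, about 0.22 kg, lying on the bench to the left or the right of the slab, roughly along world x. Origin: centre of its underside. x runs along it towards its rounded end (the end farther from the robot; half-round of radius 14, with a dark hanging hole in the top), y across its width, z up. It slides on the bench and can be gripped across its 28 mm width near either end.
- batten_round (a point): Point on the batten's top face, on its centreline, 25 mm in from the rounded tip (105 mm from the middle, 45 mm above the bench). Axes as the batten's.
- batten_square (a point): Point on the batten's top face, on its centreline, 25 mm in from the square end (105 mm from the middle, 45 mm above the bench). Axes as the batten's.
- slab: White plaster slab fixed to the bench, 380 long x 140 wide x 10 thick. Origin: centre of its underside, at bench level. x along its length (roughly world x), y across, so its long edges lie at y = +70 and -70 mm. Fingers gripping the batten beside it must stay higher than its 10 mm top, so hold the batten by its upper part.
- short_batten: The shorter wooden batten, loose, 150 long x 28 wide x 45 high, of the same wood and shape, on the other side of the slab. Origin: centre of its underside, x along it. To be left alone.
- bird: Flat ceramic bird tile, 124 long x 43 wide x 10 thick, loose, lying along the middle of the slab. Origin: centre of its underside, x from tail to beak. To be left alone.

How it is judged:
By the outcome, as a careful person would: the job done as asked, in the order asked, and still so for the second after the job is handed in, with the robot touching nothing.
It also fails if it takes over 54 s, if anything falls off the work surface, if the arm or the gripper's body presses on something with over 40 N, if the wrist force passes 120 N, or if a joint passes its speed limit or range.

## Working session

There is one attempt and no reset: what is moved stays moved. The work goes in short steps, each a Python script; the robot and the scene stay as the last script left them, time stands still between calls to the robot, and variables do not carry over. Pictures are saved under pics/ and viewed, and the job is handed in when it is done.

```bash
ls; mkdir -p pics; python3 - <<'E'
from cell import robot
import cv2
for n in("top","scene"):
    c=robot.camera(n); cv2.imwrite(f"pics/{n}0.png",c["img"][:,:,::-1]); print(n,c["intrinsics"],c["eye"],c["rotation"])
o=robot.get_obs(); print(o["time"],o["position"],o["tcp_rot"],o["opening"])
E
```

```text
pics
top [[396.39523691   0.         315.37651526]
 [  0.         396.39523691 201.58378116]
 [  0.           0.           1.        ]] [0.51421892 0.02557834 0.74234891] [-3.08273632 -0.04494842 -1.55252295]
scene [[418.62449201   0.         314.06914965]
 [  0.         418.62449201 199.4709912 ]
 [  0.           0.           1.        ]] [0.92364314 0.3079312  0.73903854] [-2.55688509 -0.00271292  2.23215836]
0.1 [ 0.2138926  -0.4791629   0.19967833] [-3.14068025e+00 -1.31103031e-04  4.19836691e-01] 1.0032805748077096
```

View pics/top0.png

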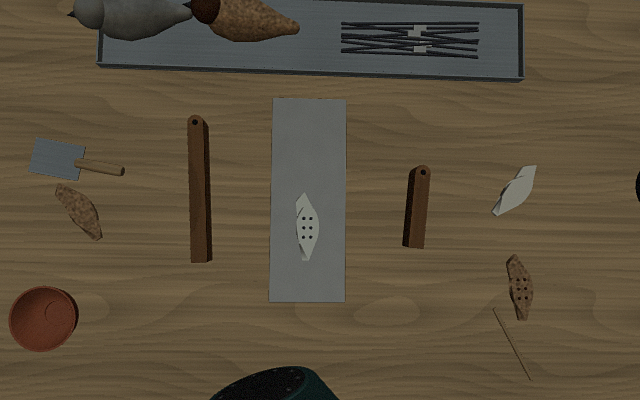

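View pics/scene0.png

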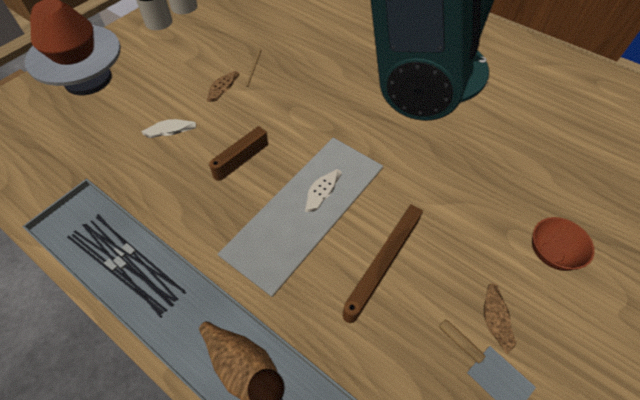

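The top view shows the long batten on the left at cols 188–212, rows 115–262, and the slab at cols 269–347, rows 98–302. The short batten is on the right at about (417,205) and the bird at about (307,228). The long batten is therefore on the +y side.

```bash
cat > h.py <<'E'
import numpy as np, cv2
from scipy.spatial.transform import Rotation as R
def ray(c,px,z):
    px=np.atleast_2d(px).astype(float); K=c["intrinsics"]; r=np.array(c["rotation"])
    M=r if r.shape==(3,3) else R.from_euler("xyz",r).as_matrix()
    d=(M@np.linalg.inv(K)@np.c_[px,np.ones(len(px))].T).T
    e=np.array(c["eye"]); return e+d*((z-e[2])/d[:,2])[:,None]
def proj(c,P):
    M=R.from_euler("xyz",c["rotation"]).as_matrix(); q=(np.atleast_2d(P)-c["eye"])@M; q=q@c["intrinsics"].T; return q[:,:2]/q[:,2:]
E
python3 - <<'E'
from cell import robot
from h import *
c=robot.camera("top"); im=c["img"]; 
cv2.imwrite("pics/zoom0.png",cv2.resize(im[100:280,170:300],None,fx=4,fy=3.3,interpolation=cv2.INTER_NEAREST)[:,:,::-1])
for p in [(190,200),(197,200),(205,200),(209,200),(215,200),(197,250),(207,250),(300,150),(240,150)]: print(p,im[p[1],p[0]], cv2.cvtColor(im,cv2.COLOR_RGB2HSV)[p[1],p[0]])
# slab
hsv=cv2.cvtColor(im,cv2.COLOR_RGB2HSV)
m=((hsv[:,:,1]<60)).astype(np.uint8); m[:85]=0; m=cv2.morphologyEx(m,cv2.MORPH_OPEN,np.ones((5,5)))
for k in cv2.findContours(m,0,2)[0]:
    if cv2.contourArea(k)>8000:
        b=cv2.boxPoints(cv2.minAreaRect(k)); P=ray(c,b,.01); print("slab",b,P.round(4),np.linalg.norm(np.diff(P,axis=0),axis=1),P.mean(0))
E
```

```text
(190, 200) [52 38 20] [ 17 157  52]
(197, 200) [59 44 26] [ 16 143  59]
(205, 200) [42 30 18] [ 15 146  42]
(209, 200) [30 17  7] [ 13 196  30]
(215, 200) [99 85 60] [ 19 100  99]
(197, 250) [62 42 25] [ 14 152  62]
(207, 250) [27 17  9] [ 13 170  27]
(300, 150) [96 98 94] [45 10 98]
(240, 150) [100  85  63] [ 18  94 100]
slab [[268.51266 301.50012]
 [271.09372  97.59612]
 [346.56265  98.55145]
 [343.9816  302.45544]] [[ 0.3745  0.0753  0.01  ]
 [ 0.7513  0.08    0.01  ]
 [ 0.7541 -0.0619  0.01  ]
 [ 0.3741 -0.0624  0.01  ]] [0.3767847  0.14193197 0.37998322] [0.56349106 0.007735   0.01      ]
```

View pics/zoom0.png

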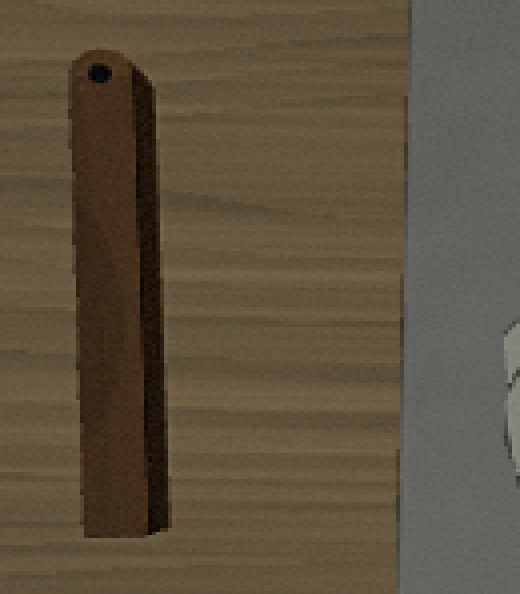

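The zoom shows the batten's top face as the lighter strip, with its left silhouette being the top-left edge (z = 45 mm). The dark strip on the right is the slab-facing side, so its right silhouette is the bottom edge (z = 0). The hole is at about (195,122). Next I'll fit lines to those edges.

```bash
cat >> h.py <<'E'
def fit(P):  # y = a x + b robust
    x,y=P[:,0],P[:,1]; k=np.ones(len(x),bool)
    for _ in range(4):
        a,b=np.polyfit(x[k],y[k],1); r=y-a*x-b; k=abs(r)<max(.0015,2*r[k].std())
    return a,b
def masks(im):
    hsv=cv2.cvtColor(im,cv2.COLOR_RGB2HSV)
    w=((hsv[:,:,1]>115)&(hsv[:,:,2]<85)).astype(np.uint8)
    s=((hsv[:,:,1]<60)&(hsv[:,:,2]>60)).astype(np.uint8)
    return cv2.morphologyEx(w,cv2.MORPH_CLOSE,np.ones((5,5))),cv2.morphologyEx(s,cv2.MORPH_OPEN,np.ones((5,5)))
def measure(c,lo=150,hi=345):
    w,s=masks(c["img"]); w[:85]=0
    # slab left edge
    rows=range(110,292,2)
    L=[];
    for r in rows:
        k=np.flatnonzero(s[r,225:300]); 
        if len(k): L.append((225+k[0]-.5,r))
    S=fit(ray(c,L,.01))
    out={"slab":S}
    w[:,:lo]=0; w[:,hi:]=0
    ks=[k for k in cv2.findContours(w,0,1)[0] if cv2.contourArea(k)>800]
    k=max(ks,key=cv2.contourArea); m=cv2.drawContours(np.zeros_like(w),[k],-1,1,-1)
    x,y,ww,hh=cv2.boundingRect(k); out["bbox"]=(x,y,ww,hh)
    E=[[],[]]
    for r in range(y+14,y+hh-8):
        q=np.flatnonzero(m[r]); E[0].append((q[0]-.5,r)); E[1].append((q[-1]+.5,r))
    out["left45"]=fit(ray(c,E[0],.045)); out["right0"]=fit(ray(c,E[1],0))
    bot=np.flatnonzero(m[y+hh-4]); top=np.flatnonzero(m[y+1])
    out["sqx"]=ray(c,[(bot[0]+5,y+hh-.5)],.045)[0]; out["tip"]=ray(c,[(top.mean(),y-.5)],.045)[0]
    return out
E
python3 - <<'E'
from cell import robot
from h import *
c=robot.camera("top"); o=measure(c)
for k,v in o.items(): print(k,np.round(v,4))
for k in("slab","left45","right0"):
    a,b=o[k]; print(k,np.degrees(np.arctan(a)),[round(a*x+b,4) for x in (.45,.58,.71)])
print(ray(c,[(194.8,122)],.045))
w,s=masks(c["img"]); cv2.imwrite("pics/m0.png",np.hstack([w,s])[:, :]*255)
# scene check: hole, and square-end top corners
d=robot.camera("scene"); cv2.imwrite("pics/zs0.png",cv2.resize(d["img"][190:335,325:445],None,fx=4,fy=4)[:,:,::-1])
E
```

```text
slab [0.0064 0.0734]
bbox [187 115  26 148]
left45 [0.0624 0.181 ]
right0 [0.0632 0.1529]
sqx [0.4464 0.1991 0.045 ]
tip [0.7052 0.2101 0.045 ]
slab 0.366833592638292 [np.float64(0.0762), np.float64(0.0771), np.float64(0.0779)]
left45 3.5731507386786925 [np.float64(0.2091), np.float64(0.2172), np.float64(0.2253)]
right0 3.614195223545634 [np.float64(0.1813), np.float64(0.1895), np.float64(0.1977)]
[[0.6918191 0.2100091 0.045    ]]
```

View pics/zs0.png

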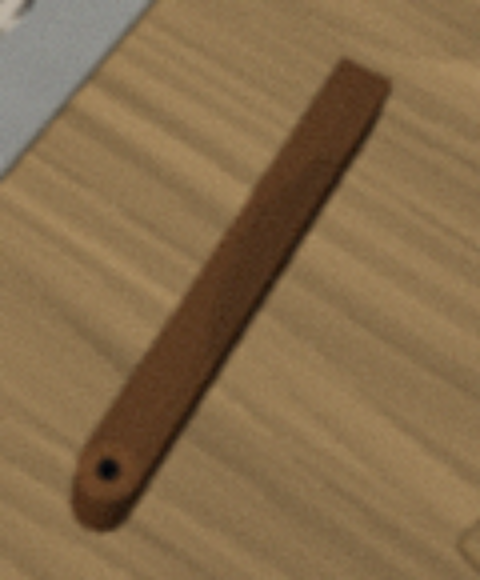

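Checks against the given sizes:
- Width comes out at 27.8 mm (28 given) and length at 259 mm (260 given).
- The batten lies at 3.6° and the slab edge at 0.37°.
- The slab edge is at y ≈ 0.0734 + 0.0064x.

In the scene crop the hole is at about (351.7,307.2). I'll cross-check it, then check IK along the plan.

```bash
cat >> h.py <<'E'
def upose(p,yaw): return list(p),[np.pi,0,yaw]
E
python3 - <<'E'
from cell import robot
from h import *
d=robot.camera("scene"); print("hole scene",ray(d,[(351.7,307.2)],.045), "sq corners",ray(d,[(325+345/4,190+57/4),(325+390/4,190+83/4)],.045))
a=np.radians(3.6); u=np.array([np.cos(a),np.sin(a)]); C=np.array([.5757,.2031])
S=C-.105*u; Rr=C+.105*u; print(S,Rr)
a1=np.radians(-28)
R1=S+.21*np.array([np.cos(a1),np.sin(a1)]); print(R1)
for P,y in((Rr,a),(R1,a1),(S,a1),(np.array([.45,.1]),np.radians(.4))):
    for yy in (y,y+np.pi,y-np.pi):
        print(P,yy,[None if (q:=robot.solve_ik([*P,z],[np.pi,0,yy])) is None else np.round(q,2).tolist() for z in(.018,.12)])
print(robot.get_obs()["time"])
E
```

```text
hole scene [[0.69382695 0.21248249 0.045     ]] sq corners [[0.45073921 0.18544536 0.045     ]
 [0.45031995 0.21055218 0.045     ]]
[0.47090719 0.196507  ] [0.68049281 0.209693  ]
[0.65632619 0.09791797]
[0.68049281 0.209693  ] 0.06283185307179587 [[0.18, 0.67, 0.15, 1.05, 0.0, -3.02], [0.18, 0.62, 0.33, 1.28, 0.0, -3.02]]
[0.68049281 0.209693  ] 3.204424506661589 [[0.18, 0.67, 0.15, 1.05, 0.0, 0.12], [0.18, 0.62, 0.33, 1.28, 0.0, 0.12]]
[0.68049281 0.209693  ] -3.078760800517997 [[0.18, 0.67, 0.15, 1.05, 0.0, 0.12], [0.18, 0.62, 0.33, 1.28, 0.0, 0.12]]
[0.65632619 0.09791797] -0.4886921905584123 [[0.03, 0.59, -0.01, 0.97, 0.0, -2.63], [0.03, 0.53, 0.17, 1.21, 0.0, -2.63]]
[0.65632619 0.09791797] 2.652900463031381 [[0.03, 0.59, -0.01, 0.97, 0.0, 0.51], [0.03, 0.53, 0.17, 1.21, 0.0, 0.51]]
[0.65632619 0.09791797] -3.630284844148205 [[0.03, 0.59, -0.01, 0.97, 0.0, 0.51], [0.03, 0.53, 0.17, 1.21, 0.0, 0.51]]
[0.47090719 0.196507  ] -0.4886921905584123 [[0.24, 0.37, -0.43, 0.78, 0.0, -2.42], [0.24, 0.28, -0.25, 1.04, 0.0, -2.42]]
[0.47090719 0.196507  ] 2.652900463031381 [[0.24, 0.37, -0.43, 0.78, 0.0, 0.72], [0.24, 0.28, -0.25, 1.04, 0.0, 0.72]]
[0.47090719 0.196507  ] -3.630284844148205 [[0.24, 0.37, -0.43, 0.78, 0.0, 0.72], [0.24, 0.28, -0.25, 1.04, 0.0, 0.72]]
[0.45 0.1 ] 0.006981317007977318 [[0.04, 0.3, -0.55, 0.73, 0.0, -3.11], [0.04, 0.2, -0.36, 1.01, 0.0, -3.11]]
[0.45 0.1 ] 3.1485739705977704 [[0.04, 0.3, -0.55, 0.73, 0.0, 0.03], [0.04, 0.2, -0.36, 1.01, 0.0, 0.03]]
[0.45 0.1 ] -3.134611336581816 [[0.04, 0.3, -0.55, 0.73, 0.0, 0.03], [0.04, 0.2, -0.36, 1.01, 0.0, 0.03]]
0.3
```

The two cameras agree on the hole to about 2.5 mm, which is within calibration. Now I'll grip the rounded end and make swing 1.

```bash
cat >> h.py <<'E'
def arc(robot,piv,r,a0,a1,z,n,feed,sgn=1):
    for a in np.linspace(a0,a1,n+1)[1:]:
        p=piv+sgn*r*np.array([np.cos(a),np.sin(a)])
        robot.line_to([*p,z],feed=feed,rotation=[np.pi,0,np.pi+a])
        f=robot.get_obs()["wrist_force"]
        if np.linalg.norm(f)>30: print("FORCE",f); return False
    return True
E
python3 - <<'E'
from cell import robot
from h import *
a=np.radians(3.6); u=np.array([np.cos(a),np.sin(a)]); C=np.array([.5765,.2040])
G=C+.105*u
robot.reach([*G,.13],[np.pi,0,np.pi+a])
robot.command_gripper(.7)
cv2.imwrite("pics/w1.png",robot.camera("wrist")["img"][:,:,::-1])
hit=robot.line_to([*G,.018],feed=.08,force_limit=8); print("hit",hit)
if not hit: robot.command_gripper(0.0,f_grip=60)
o=robot.get_obs(); print({k:np.round(o[k],4) for k in("time","position","wrist_force","opening")})
c=robot.camera("top"); cv2.imwrite("pics/t1.png",c["img"][:,:,::-1])
E
```

```text
hit False
{'time': np.float64(5.8167), 'position': array([0.6813, 0.2106, 0.018 ]), 'wrist_force': array([ 0.0982, -0.0983,  0.2371]), 'opening': np.float64(-0.0044)}
```

View pics/w1.png

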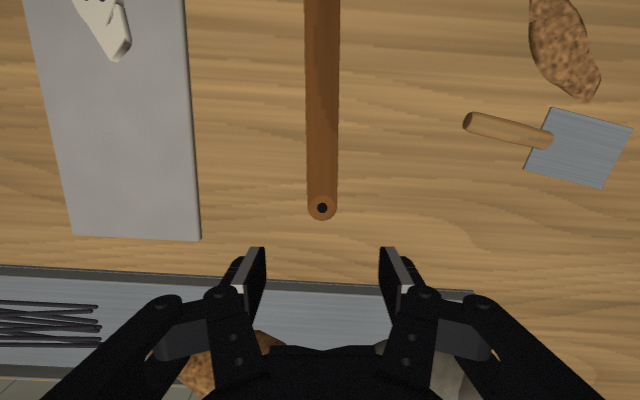

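View pics/t1.png

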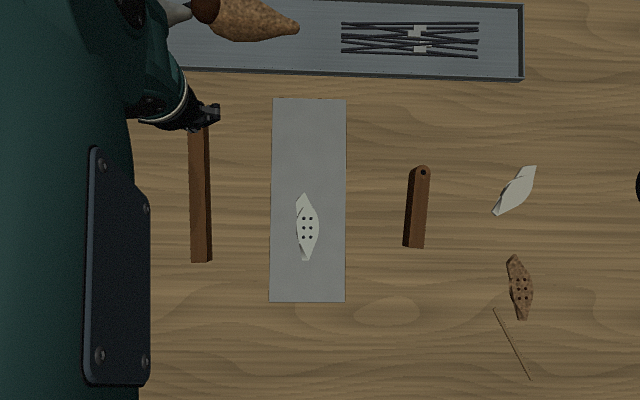

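The wrist picture shows the batten's tip at (322,210), midway between the pads. After closing, though, the opening reads 0, so the grip may be empty. I'll look before moving.

```bash
python3 - <<'E'
from cell import robot
from h import *
cv2.imwrite("pics/w2.png",robot.camera("wrist")["img"][:,:,::-1])
s=robot.camera("scene")["img"]; cv2.imwrite("pics/s2.png",cv2.resize(s[150:350,230:480],None,fx=3,fy=3)[:,:,::-1])
o=robot.get_obs(); print(o["tcp_rot"],o["opening"],o["position"])
E
```

```text
[-3.14158990e+00 -9.94263206e-06 -3.07869885e+00] 0.002373354294754176 [0.68128379 0.21061354 0.01799983]
```

View pics/w2.png

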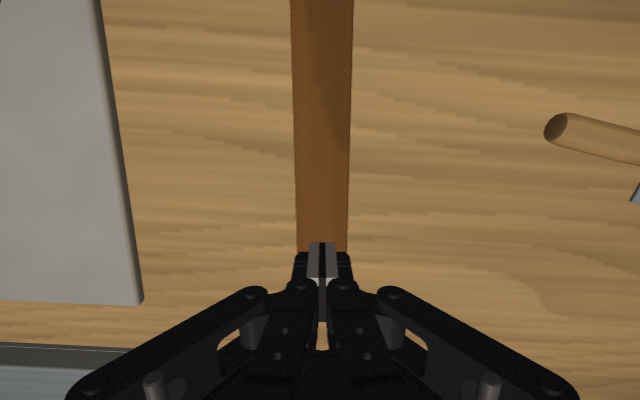

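View pics/s2.png

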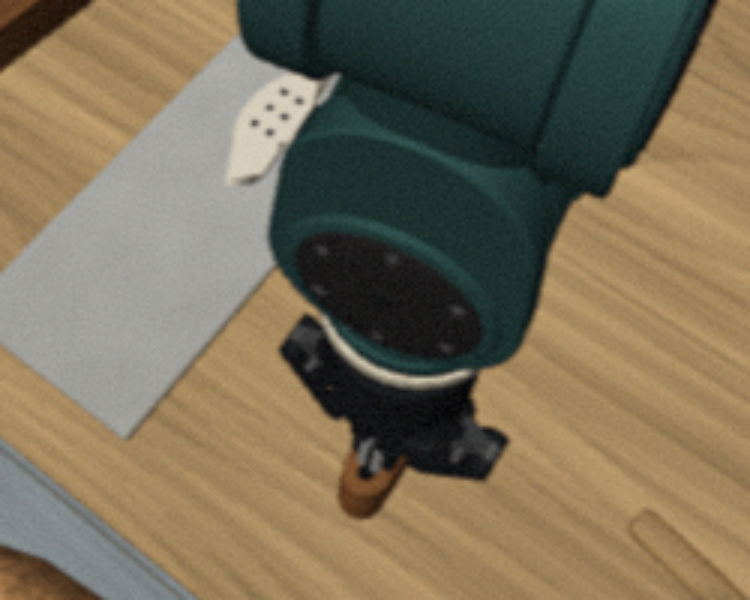

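The wrist view shows the pads shut at (322,243–320) with the batten running beneath. The scene view shows the shut fingertips at about crop (370,455), apparently on or above the batten's top. I'll project the reported TCP into both images to see where the fingers really are.

```bash
python3 - <<'E'
from cell import robot
from h import *
o=robot.get_obs(); p=np.array(o["position"])
for n in("wrist","scene","top"):
    c=robot.camera(n); print(n,np.round(c["eye"],4),np.round(c["rotation"],3),c["intrinsics"][0,0])
    P=np.array([p+[0,0,z] for z in(0,.019,.027,.045,.06)]); print(proj(c,P).round(1).tolist())
    u=np.array([np.cos(.0628),np.sin(.0628),0]); print("tip top",proj(c,[p*[1,1,0]+u*.025+[0,0,.045]]))
E
```

```text
wrist [0.6044 0.2058 0.192 ] [ 2.836 -0.     1.633] 291.5113719722726
[[321.8, 233.9], [321.8, 247.1], [321.8, 253.6], [321.8, 270.5], [321.8, 288.0]]
tip top [[321.85121208 291.92238965]]
scene [0.9236 0.3079 0.739 ] [-2.557 -0.003  2.232] 418.6244920146243
[[353.7, 306.3], [354.6, 302.5], [355.0, 300.9], [355.9, 297.2], [356.7, 293.9]]
tip top [[347.32474196 312.75495635]]
top [0.5142 0.0256 0.7423] [-3.083 -0.045 -1.553] 396.3952369092573
[[198.1, 131.5], [195.4, 129.0], [194.2, 127.9], [191.5, 125.3], [189.1, 123.1]]
tip top [[193.84965142 113.89915341]]
```

```bash
python3 - <<'E'
from cell import robot
from h import *
s=robot.camera("scene")["img"][270:330,310:410]; w=robot.camera("wrist")["img"][220:340,260:390]
s=np.clip(s.astype(int)*2,0,255).astype(np.uint8); w=np.clip(w.astype(int)*2,0,255).astype(np.uint8)
cv2.imwrite("pics/z3.png",np.vstack([cv2.resize(s,(600,300),interpolation=cv2.INTER_CUBIC),cv2.resize(w,(325,300),interpolation=cv2.INTER_CUBIC)[:, :].repeat(1,1) if 0 else np.pad(cv2.resize(w,(325,300)),((0,0),(0,275),(0,0)))])[:,:,::-1])
E
```

```text
(no output)
```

View pics/z3.png

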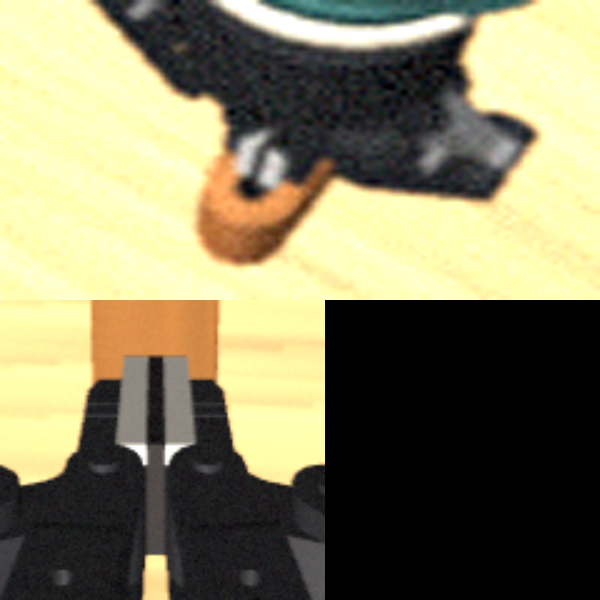

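The pads appear to end right at the batten's top plane, although the TCP is reported 27 mm lower. I can't explain that yet. I'll open them here and look at both openings.

```bash
python3 - <<'E'
from cell import robot
from h import *
def snap():
    w=robot.camera("wrist")["img"][150:350,220:430]; s=robot.camera("scene")["img"][250:340,300:400]
    f=lambda i:np.clip(cv2.resize(i,(400,380),interpolation=cv2.INTER_CUBIC).astype(int)*2,0,255).astype(np.uint8)
    return np.hstack([f(w),f(s)])
robot.command_gripper(.7); a=snap(); print(robot.get_obs()["opening"],robot.get_obs()["wrist_force"])
cv2.imwrite("pics/o1.png",a[:,:,::-1])
E
```

```text
0.7000453996897131 [-0.60687314 -0.25534549  0.05248718]
```

View pics/o1.png

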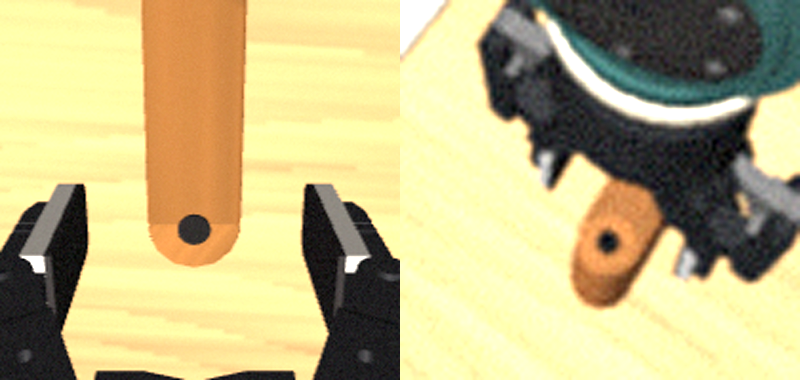

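With the jaws open, the pads at wrist cols 265 and 380 straddle the batten, and in the scene view the midpoint of the two tips fits z ≈ 0.027. So the fingers are low enough, and the shut reading is odd. I'll close again in small steps and watch the opening.

```bash
python3 - <<'E'
from cell import robot
from h import *
def snap():
    w=robot.camera("wrist")["img"][150:350,220:430]; s=robot.camera("scene")["img"][250:340,300:400]
    f=lambda i:np.clip(cv2.resize(i,(400,290),interpolation=cv2.INTER_CUBIC).astype(int)*2,0,255).astype(np.uint8)
    return np.hstack([f(w),f(s)])
im=[]
for g in (.45,.3,.2):
    robot.command_gripper(g,f_grip=40); o=robot.get_obs(); print(g,o["opening"],o["wrist_force"].round(2) if hasattr(o["wrist_force"],"round") else o["wrist_force"],o["time"])
    if g in(.45,.2): im.append(snap())
cv2.imwrite("pics/o2.png",np.vstack(im)[:,:,::-1])
E
```

```text
0.45 0.44943862994182776 [-0.03  0.25  0.79] 7.2583
0.3 0.3016569218107574 [ 0.33 -0.22  0.4 ] 7.6417
0.2 0.20402185059170316 [ 0.65 -0.39 -0.25] 7.8917
```

View pics/o2.png

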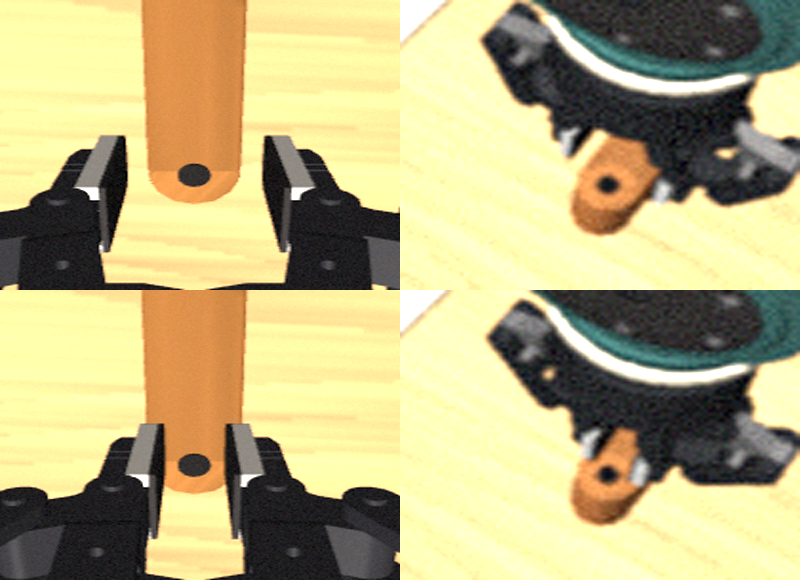

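Measured near pad edges:
- **Wrist view:** the tips sit at rows 242–247, where a TCP at z = 0.018 would put them at about row 217–222.
- **Scene view:** the tip midpoint also fits a tip height of about 0.05.
- **Occlusion:** the pads' strip never shortens over the batten.

So the real fingertips look about 30 mm behind the reported TCP, and the gripper shut just above the batten's top. I'll check that with a force-guarded descent before gripping deeper.

```bash
python3 - <<'E'
from cell import robot
from h import *
def snap():
    w=robot.camera("wrist")["img"][150:350,220:430]; s=robot.camera("scene")["img"][250:340,300:400]
    f=lambda i:np.clip(cv2.resize(i,(400,290),interpolation=cv2.INTER_CUBIC).astype(int)*2,0,255).astype(np.uint8)
    return np.hstack([f(w),f(s)])
# probe: shut fingers over batten top: nearly touching? gentle
p=list(robot.get_obs()["position"])
h=robot.line_to([p[0],p[1],.018-.02],feed=.02,force_limit=3)
o=robot.get_obs(); print("probe",h,o["position"],o["wrist_force"],o["opening"],o["time"])
cv2.imwrite("pics/o3.png",snap()[:,:,::-1])
E
```

```text
probe True [0.68143269 0.21062425 0.01402784] [-1.8023183  -0.41732872  8.40563686] 0.2036029875160855 8.425
```

View pics/o3.png

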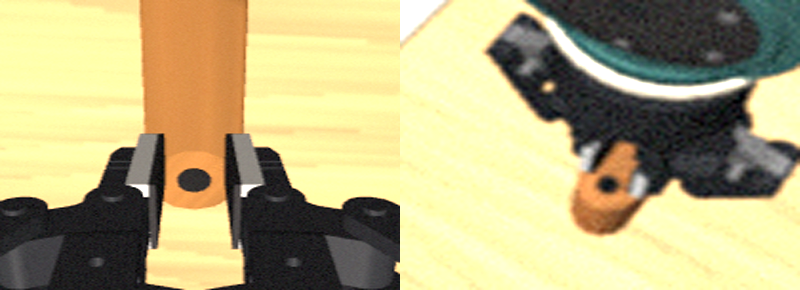

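The probe met the batten's top (z = 0.045) with the TCP reported at 0.014. The real tips are therefore about 31 mm above the reported TCP. I'll correct for it: a tip height of about 0.02 means a TCP z of about −0.012.

```bash
cat >> h.py <<'E'
def snap(robot,name,box=(250,340,300,400)):
    w=robot.camera("wrist")["img"][150:350,220:430]; a,b,c,d=box; s=robot.camera("scene")["img"][a:b,c:d]
    f=lambda i:np.clip(cv2.resize(i,(400,290),interpolation=cv2.INTER_CUBIC).astype(int)*2,0,255).astype(np.uint8)
    cv2.imwrite(name,np.hstack([f(w),f(s)])[:,:,::-1])
E
python3 - <<'E'
from cell import robot
from h import *
p=list(robot.get_obs()["position"])
robot.line_to([p[0],p[1],.022],feed=.05)
robot.command_gripper(.7)
h=robot.line_to([p[0],p[1],-.012],feed=.04,force_limit=5)
o=robot.get_obs(); print(h,o["position"],o["wrist_force"])
if not h:
    robot.command_gripper(0,f_grip=60); o=robot.get_obs(); print(o["opening"],o["wrist_force"],o["time"])
snap(robot,"pics/g1.png")
E
```

```text
False [ 0.68159477  0.21064527 -0.01171301] [-0.55401756 -0.16199737 -0.69404451]
0.3164716539297963 [ 0.71296136 -0.12582264  5.38046957] 10.7167
```

View pics/g1.png

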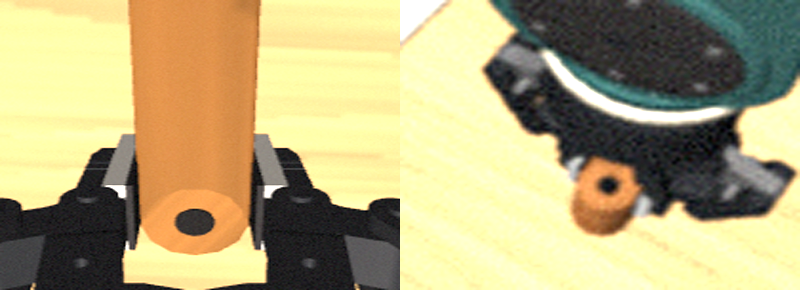

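The grip is solid: opening 0.316 is about 27 mm across a 28 mm batten. Now swing 1 about the square end.

```bash
python3 - <<'E'
from cell import robot
from h import *
p=np.array(robot.get_obs()["position"]); a=np.radians(3.6)
S=p[:2]-.21*np.array([np.cos(a),np.sin(a)])
a1=-np.arcsin((S[1]-(.0734+.0064*.667+.001+.020))/.221); print("a1",np.degrees(a1))
print(arc(robot,S,.21,a,a1,-.0112,8,.05))
o=robot.get_obs(); print(o["position"],o["opening"],o["wrist_force"],o["time"])
cv2.imwrite("pics/t2.png",robot.camera("top")["img"][:,:,::-1])
cv2.imwrite("pics/w5.png",robot.camera("wrist")["img"][:,:,::-1])
E
```

```text
a1 -26.55282913919794
True
[ 0.65991836  0.1035293  -0.01113831] 0.3187739683905478 [-0.94851644  0.39016797 -0.84893613] 14.2167
```

View pics/t2.png

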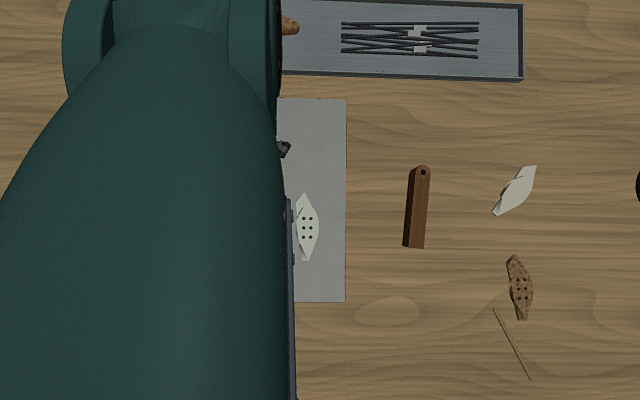

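View pics/w5.png

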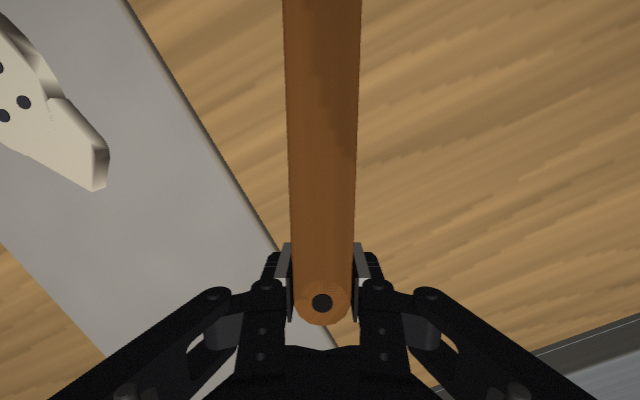

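The top view is blocked by the arm. The wrist view shows the batten straight in the grip (hole at (322,303)), the rounded end near the slab edge (edge line through (125,0)–(280,250)), and the bird untouched. I'll release, go up, hover over the square end and measure the gap.

```bash
python3 - <<'E'
from cell import robot
from h import *
a1=np.radians(-26.553)
p=np.array(robot.get_obs()["position"])
robot.command_gripper(.6)
robot.line_to([p[0],p[1],.10],feed=.12)
u=np.array([np.cos(a1),np.sin(a1)])
S=p[:2]-.21*u
robot.line_to([*S,.10],feed=.15)
c=robot.camera("wrist"); cv2.imwrite("pics/w6.png",c["img"][:,:,::-1])
cv2.imwrite("pics/t3.png",robot.camera("top")["img"][:,:,::-1]); cv2.imwrite("pics/s3.png",robot.camera("scene")["img"][:,:,::-1])
o=robot.get_obs(); print(o["position"],o["time"],S)
E
```

```text
[0.47261065 0.19739235 0.0998783 ] 17.45 [0.47219916 0.19763398]
```

View pics/w6.png

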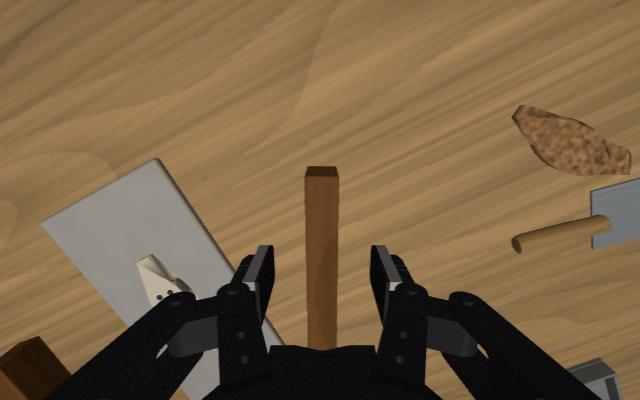

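View pics/t3.png

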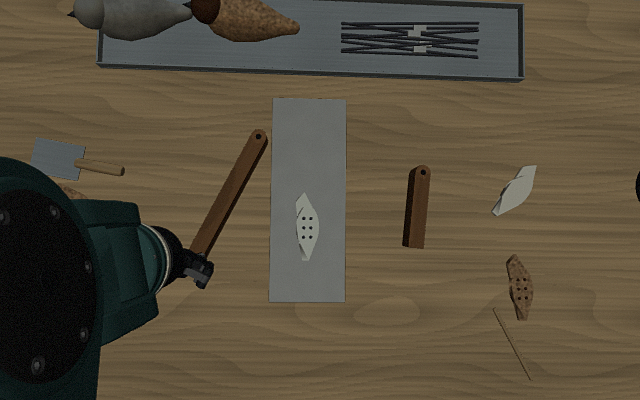

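View pics/s3.png

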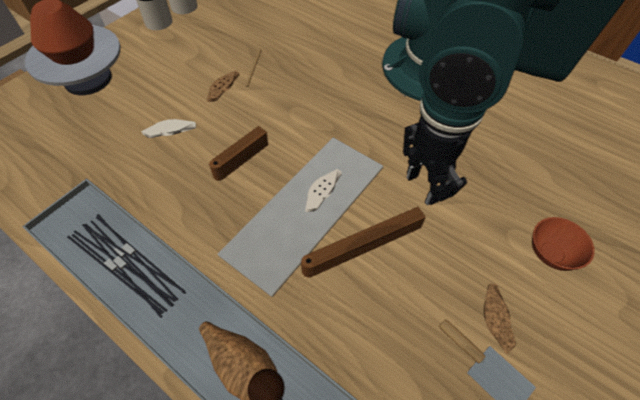

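The top view shows the rounded end's hole at about (258,136), its right side near col 267, and the slab edge at about col 272. The square end has stayed put. Now the actual gap.

```bash
python3 - <<'E'
from cell import robot
from h import *
c=robot.camera("top"); im=c["img"]; hsv=cv2.cvtColor(im,cv2.COLOR_RGB2HSV)
z=np.clip(cv2.resize(im[115:275,185:285],(500,800)[:2] and (375,600),interpolation=cv2.INTER_NEAREST).astype(int)*2,0,255).astype(np.uint8); cv2.imwrite("pics/z4.png",z[:,:,::-1])
# dark hole centroid
g=im[128:144,250:267].sum(2).astype(float); m=g<45; ys,xs=np.nonzero(m); print("hole px",xs.mean()+250,ys.mean()+128,m.sum())
H=ray(c,[(xs.mean()+250,ys.mean()+128)],.045)[0]; e=.0734+.0064*H[0]; print("hole",H,"edge",e,"gap",H[1]-e-.014)
w,_=masks(im); w[:120]=0;w[245:]=0;w[:,:200]=0;w[:,275:]=0
E=[[],[]]
for r in range(150,235):
    q=np.flatnonzero(w[r]); 
    if len(q)>8: E[0].append((q[0]-.5,r)); E[1].append((q[-1]+.5,r))
A=fit(ray(c,E[0],.045)); B=fit(ray(c,E[1],0)); print(A,B,np.degrees(np.arctan([A[0],B[0]])),"width",(A[1]-B[1]+(A[0]-B[0])*.58)*np.cos(.46))
print("centreline y at .472:",(A[0]+B[0])/2*.472+(A[1]+B[1])/2)
E
```

```text
hole px 259.6666666666667 137.42857142857142 21
hole [0.66756837 0.09571734 0.045     ] edge 0.0776724375848015 gap 0.004044903081110591
(np.float64(-0.4967722472597287), np.float64(0.4466576271764857)) (np.float64(-0.5002414860178831), np.float64(0.4181322603454685)) [-26.41691096 -26.57611901] width 0.027363225822943572
centreline y at .472: 0.19709970270746072
```

View pics/z4.png

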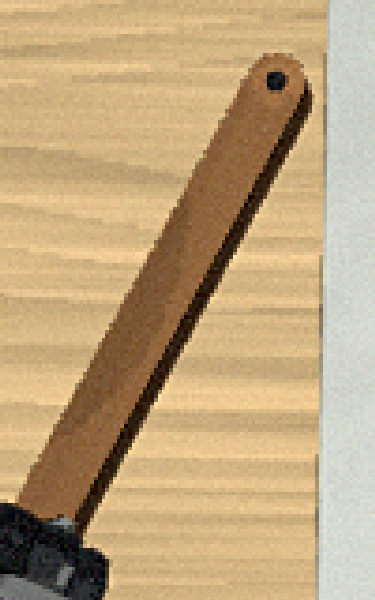

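The true hole centre from the zoom is about (258.3,136.3), because the threshold mask had picked up side shadow. That gives a gap of about 6.5 mm. The square end is at y = 0.197 against 0.1965 before. Now swing 2 about the rounded end.

```bash
python3 - <<'E'
from cell import robot
from h import *
a1=np.radians(-26.5); a2=np.radians(.37)
u=np.array([np.cos(a1),np.sin(a1)]); Rp=np.array([.6599,.1035]); Pv=Rp+.007*u
S=Pv-.217*u; print(S)
robot.command_gripper(.7)
robot.line_to([*S,.05],feed=.1,rotation=[np.pi,0,np.pi+a1])
h=robot.line_to([*S,-.0115],feed=.05,force_limit=5)
o=robot.get_obs(); print(h,o["position"])
assert not h
robot.command_gripper(0,f_grip=60); o=robot.get_obs(); print(o["opening"],o["wrist_force"],o["time"])
assert .27<o["opening"]<.37
print(arc(robot,Pv,.217,a1,a2,-.011,8,.05,sgn=-1))
o=robot.get_obs(); print(o["position"],o["opening"],o["wrist_force"],o["time"])
cv2.imwrite("pics/t5.png",robot.camera("top")["img"][:,:,::-1]); cv2.imwrite("pics/s5.png",robot.camera("scene")["img"][:,:,::-1])
cv2.imwrite("pics/w7.png",robot.camera("wrist")["img"][:,:,::-1])
E
```

```text
[0.47196378 0.19720154]
False [ 0.47212915  0.19725564 -0.01125922]
0.31682840786567057 [-1.57697053 -0.0598005   5.55585166] 20.175
True
[ 0.44924434  0.09920845 -0.01099444] 0.31669452025454103 [-1.13052645  0.17854526 -0.83326849] 23.4417
```

View pics/s5.png

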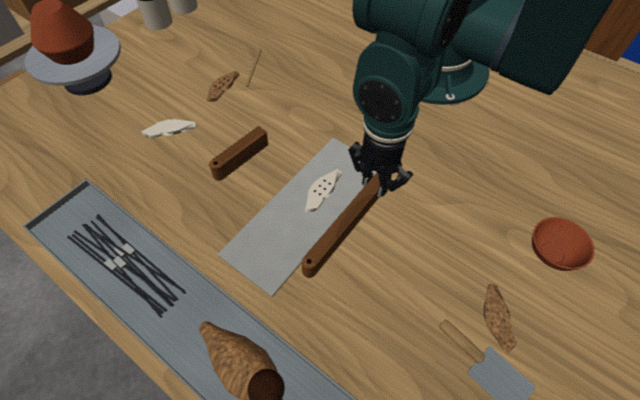

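View pics/t5.png

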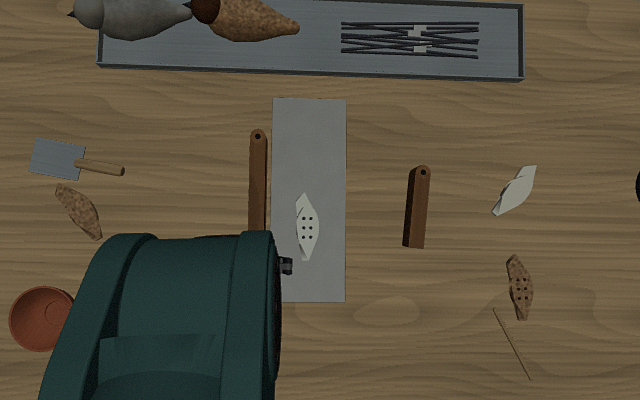

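View pics/w7.png

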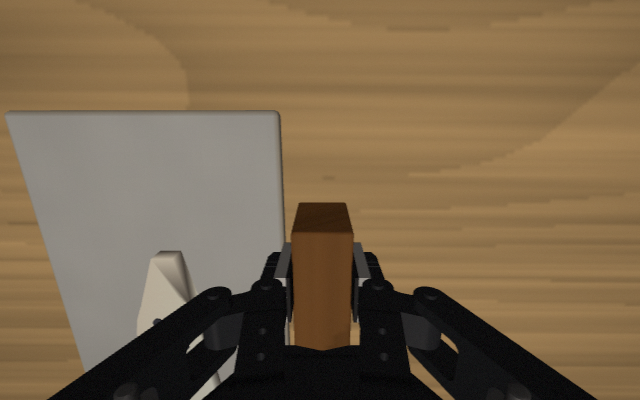

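The scene and top views show the batten parallel to the slab edge, with the hole at about (258,136), its side near col 267 and the slab at col 272. The wrist view shows the square end held clear of the slab, with the bird's tail at (165,255) clear of the finger. I'll release and retreat.

```bash
python3 - <<'E'
from cell import robot
from h import *
p=np.array(robot.get_obs()["position"])
robot.command_gripper(.55)
robot.line_to([p[0],p[1],.12],feed=.12)
robot.reach([.33,.36,.2],[np.pi,0,np.pi+.5])
c=robot.camera("top"); im=c["img"]; cv2.imwrite("pics/t6.png",im[:,:,::-1])
z=np.clip(cv2.resize(im[115:290,225:345],(412,600),interpolation=cv2.INTER_NEAREST).astype(int)*2,0,255).astype(np.uint8); cv2.imwrite("pics/z6.png",z[:,:,::-1])
w,_=masks(im); w[:120]=0; w[:,:235]=0; w[:,275:]=0
E=[[],[]]
for r in range(148,265):
    q=np.flatnonzero(w[r])
    if len(q)>8: E[0].append((q[0]-.5,r)); E[1].append((q[-1]+.5,r))
A=fit(ray(c,E[0],.045)); B=fit(ray(c,E[1],0)); S=(.0064,.0734)
print("angles",np.degrees(np.arctan([A[0],B[0],S[0]])))
for x in(.45,.56,.67): print(x,"gap from bottom edge",B[0]*x+B[1]-S[0]*x-S[1],"gap from top edge-28",A[0]*x+A[1]-.028-S[0]*x-S[1])
print(robot.get_obs()["time"])
E
```

```text
angles [0.32366113 0.38513059 0.36668798]
0.45 gap from bottom edge 0.008065589766880987 gap from top edge-28 0.008281499200749373
0.56 gap from bottom edge 0.00810099856231361 gap from top edge-28 0.008198890569294917
0.67 gap from bottom edge 0.008136407357746261 gap from top edge-28 0.008116281937840475
26.3583
```

View pics/t6.png

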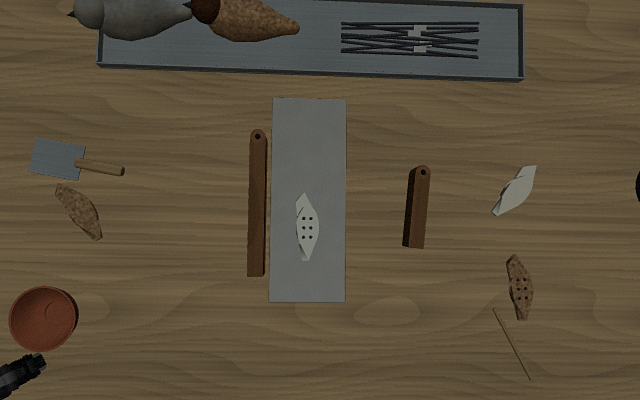

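View pics/z6.png

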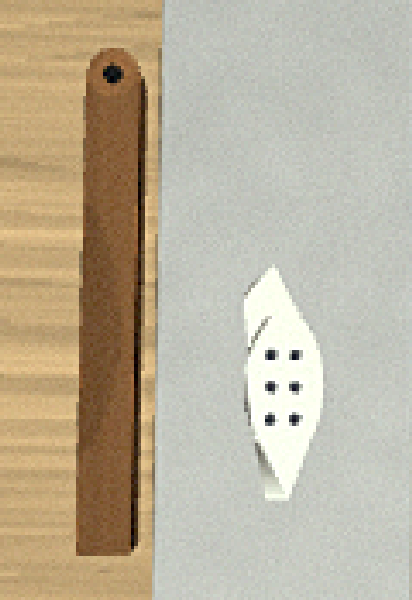

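The batten lies parallel to the slab edge with an even gap of about 8 mm. The bird, at (307,228), and the short batten, at (417,205), look unmoved. The gripper is clear of everything, so I'm handing in.

```bash
python3 - <<'E'
from cell import robot
robot.hold(.3); print(robot.sign_off(), robot.get_obs()["time"])
E
```

```text
the job is handed in; nothing more can be done
the job is handed in; nothing more can be done
```

The longer batten now lies alongside the slab's +y long edge with an even gap of about 8 mm. I handed the job in at about 27 s, with the gripper well clear of everything.

1. **Swing 1:** I gripped the rounded end and swung it in about the square end. Its gap to the slab was about 6.5 mm, and the square end stayed within about 1 mm of where it was.
2. **Swing 2:** I regripped at the square end and swung it in about the rounded end. I set the pivot 7 mm towards the tip from batten_round, so by geometry that point moved about 3 mm.

**Last checks, from the top camera:**
- The gap was 8.1–8.3 mm along the batten's full length.
- Its angle was 0.32–0.39°, against 0.37° for the slab edge.
- The bird and the short batten look unmoved, judged by eye in the pictures.

**What disagreed or failed:**
- **First grasp:** it closed on nothing. The real fingertips sit about 31 mm behind the reported TCP, not at it as stated. I confirmed this in the camera views and with a light touch on the batten's top (about 8 N). After that I worked with the TCP at z ≈ −0.011, which puts the tips about 20 mm above the bench.
- **Hole position:** the top and scene cameras differed by about 2.5 mm on the first measurement. A later automatic fix on the hole caught some shadow and gave a 4 mm gap, so I used a reading by eye from the zoomed picture instead.

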